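# Slide the spray bottle home into its bay

## Task

Push the standing spray bottle across the counter into its low three-sided bay until it stands fully home, close to the back rail. Push gently with the fingertips, low on the body, so that it slides and stays upright; never pinch or lift it, and leave the things round it where they are.

Things in the scene. Friction and masses are not known exactly. Their poses are not given: they have to be found in the camera images.
- spot_spray: Loose white trigger-spray bottle, green head, 177 mm tall, about 0.19 kg, standing. To the touch its body is a square column 48 x 48 mm, 154 mm high, x -17 to +31 and y -24 to +24 mm in its own frame; origin on its underside, z up. Pushed more than about 30 mm above the counter it tips; pushed lower it slides with 1 to 3 N.
- bottle_foot (a point): The middle of the bottle's square foot, on its underside, 7 mm along the bottle's own +x from the bottle's origin (axes as the bottle's). The bottle is taller than the fingers: a gripper held straight down touches it with its body first, so lean the gripper back and let the fingertips lead. Two screens stand at the robot's right, near the gripper's start: rise before crossing.
- bottle_bay: Dark steel three-sided rail fixed to the counter, 24 mm high, 5 mm thick, no floor, open towards its own -x (roughly world +y, the robot's left). Origin on the counter: inner back face at x = +22 mm, inner sides at y = +-42 mm from x = +22 to -23 mm, then flaring out to x = -43, y = +-57 mm. Square against the back, the bottle's foot middle is at x = -2 mm.
- glue_stick: Bystander: standing glue stick, 26 mm diameter, 88 mm tall, origin on its underside. Stands beyond the bay as the robot sees it.
- tin: Bystander: flat white mint tin, 61 x 91 x 21 mm, origin on its underside. Lies between the bay and the robot.
- spool: Bystander: thread spool, 29 mm diameter, 46 mm tall, origin on its underside. Stands on the robot's side of the bottle's path.
Not all that is in view belongs to the job. What is meant by the spot_spray is not pink, and is the larger of those in its own colour.

How it is judged:
By the outcome, as a careful person would: the job done as asked, in the order asked, and still so for the second after the job is handed in, with the robot touching nothing.
It also fails if it takes over 48 s, if anything falls off the work surface, if the arm or the gripper's body presses on something with over 40 N, if the wrist force passes 120 N, or if a joint passes its speed limit or range.

## Robot

A 7-joint arm with a two-finger parallel gripper is mounted at the origin on the work surface; the furniture and walls round the work are solid. World frame = base frame: x ahead of the robot, y to its left, z up, the work surface at z = 0. Lengths are in m, angles in rad, forces in N, time in s.
With the tool pointing down it reaches from about 0.425 to 0.875 m from the base axis. Payload 8.4 kg.
Tool frame: the origin (TCP) lies at the very end of the fingers, on their centre line; the grasp point (between the pads) lies 19 mm behind it; z points along the fingers, y is the line along which they close (so a half turn about z gives the same grasp; the last joint's range is limited). The gripper opens to 85 mm and grips with 20 to 120 N. Pads are 22 mm wide; open, the fingers measure 114 mm over their backs; the gripper's body (76 mm by 85 mm) begins 54 mm behind the grasp point. The pads swing forward as they close: fully open they stand 13 mm farther back than shut.
Start: joints at [-1.324, 0.333, 0.04, 1.465, -0.013, 1.343, -0.059], TCP at [0.22, 0.611, 0.231] pointing down, gripper open.
Joint ranges: [-2.58, 2.58], [-0.38, 2.09], [-1.3, 1.39], [0.25, 2.4], [-1.5, 4.64], [0.08, 2.09], [-2.65, 2.65]. Speed limits (rad/s): [2.22, 2.22, 2.79, 2.79, 3.14, 3.14, 3.14].

## Interface

Orientations are given as a rotation vector (axis times angle).
In Python, from plant import arm, claw, solver, status, eyes, ticket gives the robot as it stands. The module is installed in compiled form; this text tells all that it offers. Calls block until the motion is done:
- arm.move_to(position, orientation): joint-space move of the TCP to a pose.
- arm.movel(position, rotation=None, v=0.15): straight line of the TCP; rotation=None keeps the orientation; v is the mean speed in m/s.
- arm.move_j(angles): joint-space move.
- claw.ungrasp() and claw.grab(effort=None): open the fingers fully, or close them until they stop; effort is the grip in N (None keeps the last).
- arm.pause(seconds).
- solver.solve_ik(position, orientation): joint angles nearest the present ones, or None.
- status.sense(): the state.
- eyes.get_image(name): name is "side" or "top"; returns a dict with "image" (400x640x3 uint8, red, green, blue), "range_z" (400x640 float32, m along the optical axis (not along the pixel's ray), 0 where there is no reading), "vertical_fov" (degrees; the focal length in pixels is half the picture's height over the tangent of half this angle, whatever the lens; pixels are square), "cx", "cy" (the principal point, pixels), "position" and "attitude" of the camera in the world. Camera axes: x right, y up, looking along -z (the intrinsics and any distortion apply to the point x, -y, -z); pixel columns grow to the right and rows downward; lengths in m; the calibration is good to about 2 mm. A picture is of the moment at which its call begins.
A pose or a line that the arm cannot do raises arm.PlanningError and nothing moves.
- ticket.close_job(): hands the job in; it is judged then, once.
The state is a dict: "time_s": time; "q": joint angles; "dq": joint speeds; "effort": joint torques, N m; "position": TCP position; "eef_rot": TCP orientation; "force": force on the tool from outside, world axes, zero at the start; "torque": the same for the moment, N m; "grip_width": opening from 0.0 (shut) to 1.0 (fully open); "grasp_force": force on a finger pad.
Only numpy, scipy, OpenCV 4.12 (cv2) and the standard library are available. Lean on these libraries where they do the work, as an engineer would, in place of code of your own. Each camera call takes 0.05 s, during which the arm holds its last target. There are 200 camera calls.

## Working session

There is one attempt and no reset: what is moved stays moved. The work goes in short steps, each a Python script; the robot and the scene stay as the last script left them, time stands still between calls to the robot, and variables do not carry over. Pictures are saved under pics/ and viewed, at most 10 in all, crops included, and the job is handed in when it is done.

```bash
mkdir -p pics; cat > h.py <<'E'
import numpy as np, cv2
from scipy.spatial.transform import Rotation as R
from plant import arm, claw, solver, status, eyes, ticket
def cam(n):
    d=eyes.get_image(n); return d
def save(d,f,crop=None,s=1):
    im=d["image"][:,:,::-1]
    if crop: im=im[crop[1]:crop[3],crop[0]:crop[2]]
    cv2.imwrite("pics/"+f,cv2.resize(im,None,fx=s,fy=s,interpolation=cv2.INTER_CUBIC))
def att(d):
    a=np.array(d["attitude"],float)
    return a if a.shape==(3,3) else (R.from_rotvec(a).as_matrix() if a.size==3 else None)
def cloud(d):
    z=d["range_z"]; h,w=z.shape; f=h/2/np.tan(np.radians(d["vertical_fov"])/2)
    v,u=np.mgrid[:h,:w]
    P=np.stack([(u-d["cx"])/f*z,-(v-d["cy"])/f*z,-z],-1)
    return P@att(d).T+np.array(d["position"])
E
python3 - <<'E'
from h import *
for n in("side","top"):
    d=cam(n); save(d,n+"0.png"); print(n,{k:v for k,v in d.items() if k not in("image","range_z")}); np.savez(n+"0.npz",**d)
print(status.sense())
E
```

```text
side {'vertical_fov': 50.289908485396275, 'cx': 329.2266591835888, 'cy': 203.02919694256377, 'position': array([0.32713621, 0.66884897, 0.59015185]), 'attitude': array([ 0.18779232, -1.23093147, -2.62283582])}
top {'vertical_fov': 46.397077819896026, 'cx': 317.88444234949384, 'cy': 195.70175470275717, 'position': array([0.45856193, 0.0426928 , 0.89914907]), 'attitude': array([ 0.03873577, -0.04291161, -1.56711323])}
{'time_s': 0.1, 'q': array([-1.32419685,  0.33385733,  0.03989333,  1.46621025, -0.01340699,
        1.34327723, -0.05850058]), 'dq': array([ 0.0020001 , -0.00263614,  0.00046394, -0.00210847, -0.00238201,
       -0.00118308,  0.00014982]), 'effort': array([ 3.94095303e-03, -6.60005093e+01,  1.37013126e+00, -4.06471395e+01,
        1.69182674e-02,  8.81367596e-03,  4.99092181e-06]), 'position': array([0.22020867, 0.61111793, 0.23048601]), 'eef_rot': array([-5.40508393e-01, -3.09458599e+00,  2.32093570e-03]), 'force': array([-0.38026173, -0.03447139,  0.70435751]), 'torque': array([-0.03076491, -0.018205  , -0.03541904]), 'grasp_force': 0.0, 'grip_width': 1.0004059701321109}
```

View pics/side0.png

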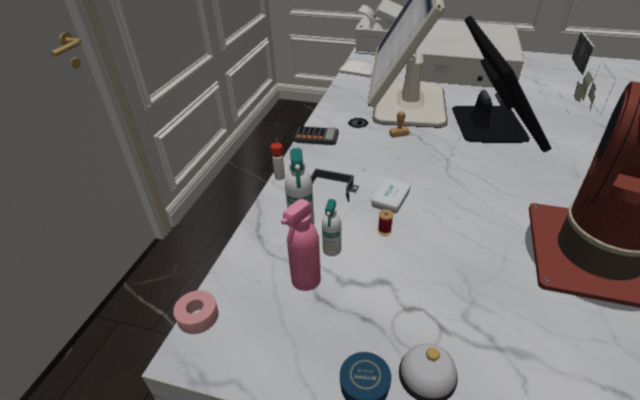

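View pics/top0.png

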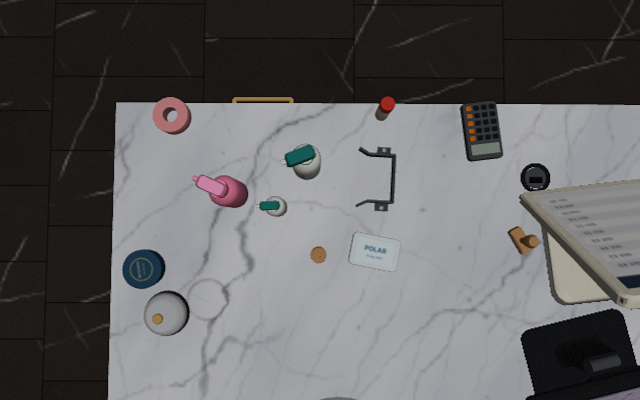

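```bash
python3 - <<'E'
from h import *
d=dict(np.load("top0.npz")); P=cloud(d); s=dict(np.load("side0.npz")); Q=cloud(s)
def p(P,u,v): return P[v,u].round(4)
for n,u,v in[("table",420,330),("tin",375,250),("spool",318,254),("glue",387,104),("bottle head",300,155),("bottle sh",312,165),("small",268,206),("pink",210,186),("back rail",392,180),("side top",370,153),("side bot",368,203),("screen",560,200),("screen2",580,360),("arc",340,398)]: print(n,p(P,u,v))
for n,u,v in[("red",620,190),("plate",550,250),("tin",392,190),("bottle",298,190),("tbl",450,250),("spool",385,214)]: print("S",n,p(Q,u,v))
r=status.sense()["eef_rot"]; print(R.from_rotvec(r).as_matrix().round(2))
for a in(-.9,0,.5,.9):
    for rr in (r,[np.pi,0,0]): print(a,solver.solve_ik([.65*np.cos(a),.65*np.sin(a),.25],rr))
save(d,"c1.png",(240,90,440,290),3)
# bottle mask points
for lo,hi in((.03,.06),(.06,.1),(.1,.13),(.13,.18)):
  for nm,X in(("top",P),("side",Q)):
    B=X.reshape(-1,3); m=(B[:,2]>lo)&(B[:,2]<hi)&(abs(B[:,0]-.52)<.08)&(abs(B[:,1]-.06)<.09)
    b=B[m]; print(nm,lo,len(b), b.min(0).round(3) if len(b) else '', b.max(0).round(3) if len(b) else '')
E
```

```text
table [ 0.2508 -0.1542  0.0024]
tin [ 0.4027 -0.067   0.0203]
spool [0.3963 0.0399 0.0396]
glue [ 0.6631 -0.0807  0.0866]
bottle head [0.5595 0.0689 0.1771]
bottle sh [0.5499 0.0507 0.1267]
small [0.4816 0.1238 0.1214]
pink [0.5107 0.2082 0.1769]
back rail [ 0.5343 -0.0992  0.0225]
side top [ 0.5852 -0.0577  0.0239]
side bot [ 0.4916 -0.0564 -0.0012]
screen [ 0.4927 -0.358   0.1325]
screen2 [ 0.2169 -0.4161  0.0752]
arc [ 0.123  -0.0026 -0.0008]
S red [0.0434 0.0583 0.1853]
S plate [0.0879 0.0259 0.0108]
S tin [ 0.3996 -0.0709  0.0192]
S bottle [0.556  0.0869 0.1078]
S tbl [ 0.2656  0.059  -0.0026]
S spool [0.398  0.0363 0.0408]
[[-0.94  0.34 -0.  ]
 [ 0.34  0.94 -0.  ]
 [-0.   -0.   -1.  ]]
-0.9 [ 0.80017159  0.32446398  0.0398779   1.43888891 -0.01166722  1.37770458
  2.06516002]
-0.9 [ 0.02392733  0.57320334  1.21527915  1.47733934 -0.5369187   1.46103485
 -0.32708128]
0 [-0.59840528  0.38155349  0.71197997  1.46497683 -0.24852702  1.3877003
  1.34810255]
0 [-0.6918741   0.41689559  0.8559798   1.46977953 -0.31563752  1.39808066
 -1.39517519]
0.5 [-0.78717742  0.33016631  0.28486344  1.44787875 -0.09190621  1.37782266
  0.72578762]
0.5 [-1.0294202   0.36298805  0.61351554  1.46198314 -0.20963551  1.38261205
 -1.97826023]
0.9 [-1.07412584  0.32598225  0.13726264  1.44107641 -0.04413644  1.37897086
  0.28943227]
0.9 [-1.3665567   0.35031202  0.52594596  1.45873596 -0.17639966  1.3797233
 -2.40434087]
top 0.03 54 [0.467 0.039 0.03 ] [0.554 0.111 0.06 ]
side 0.03 274 [0.466 0.058 0.03 ] [0.586 0.139 0.06 ]
top 0.06 254 [0.467 0.037 0.06 ] [0.56  0.134 0.098]
side 0.06 600 [0.466 0.056 0.06 ] [0.588 0.142 0.1  ]
top 0.1 540 [0.475 0.037 0.1  ] [0.588 0.145 0.13 ]
side 0.1 604 [0.474 0.044 0.1  ] [0.589 0.146 0.13 ]
top 0.13 510 [0.543 0.046 0.13 ] [0.577 0.101 0.18 ]
side 0.13 399 [0.543 0.05  0.13 ] [0.577 0.102 0.177]
```

View pics/c1.png

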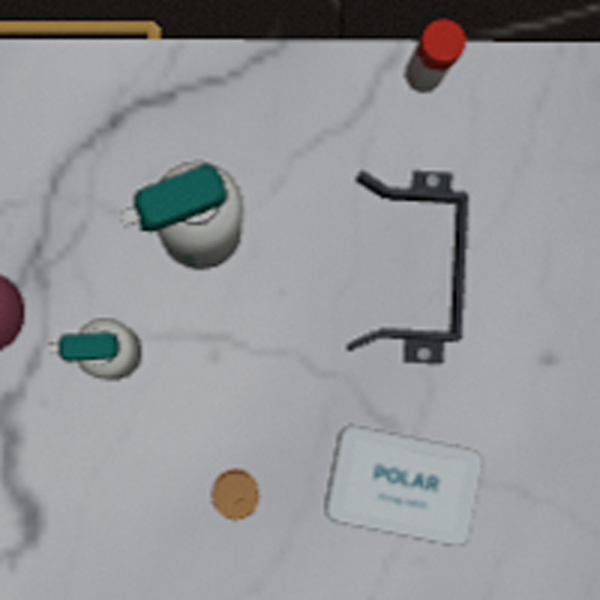

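```bash
cat >> h.py <<'E'
def top_plane(d,uv,z):
    f=200/np.tan(np.radians(d["vertical_fov"])/2); uv=np.atleast_2d(uv).astype(float)
    r=np.c_[(uv[:,0]-d["cx"])/f,-(uv[:,1]-d["cy"])/f,-np.ones(len(uv))]@att(d).T
    o=np.array(d["position"]); return o+r*((z-o[2])/r[:,2])[:,None]
def green(X,im,box):
    hsv=cv2.cvtColor(np.ascontiguousarray(im),cv2.COLOR_RGB2HSV)
    m=(hsv[...,0]>70)&(hsv[...,0]<100)&(hsv[...,1]>100)&(X[...,2]>.165)&(abs(X[...,0]-box[0])<.06)&(abs(X[...,1]-box[1])<.07)
    return X[m]
E
python3 - <<'E'
from h import *
d=dict(np.load("top0.npz")); P=cloud(d); s=dict(np.load("side0.npz")); Q=cloud(s)
A=np.vstack([P.reshape(-1,3),Q.reshape(-1,3)])
def ext(n,b,zs):
    for lo,hi in zs:
        m=(A[:,0]>b[0])&(A[:,0]<b[1])&(A[:,1]>b[2])&(A[:,1]<b[3])&(A[:,2]>lo)&(A[:,2]<hi)
        a=A[m]
        if len(a): 
            c,r=cv2.minEnclosingCircle(a[:,:2].astype(np.float32)); lo2,hi2=np.percentile(a,[1,99],axis=0)
            print(n,lo,hi,len(a),lo2.round(3)[:2],hi2.round(3)[:2],np.round(c,3),round(r,3))
Z=((.008,.03),(.03,.06),(.06,.09),(.09,.12),(.12,.15),(.15,.19))
ext("bottle",(.512,.62,.02,.13),Z); ext("small",(.44,.508,.06,.15),Z); ext("pink",(.44,.57,.152,.27),Z)
g=green(P,d["image"],(.56,.07)); r=cv2.minAreaRect((g[:,:2]*1000).astype(np.float32)); print("head",len(g),r, g.mean(0))
c=lambda *q:[(a/3+240,b/3+90) for a,b in q]
print("back inner",top_plane(d,c((459,203),(453,328)),.024).round(4)); print("back outer",top_plane(d,c((467,194),(461,338)),.024).round(4))
print("side far in",top_plane(d,c((388,199),(455,203)),.024).round(4)); print("side near in",top_plane(d,c((386,328),(452,332)),.024).round(4))
print("flare tips",top_plane(d,c((358,177),(348,349)),.024).round(4))
save(d,"c2.png",(340,130,410,220),8)
E
```

```text
bottle 0.008 0.03 49 [0.537 0.039] [0.552 0.077] [0.548 0.058] 0.021
bottle 0.03 0.06 73 [0.537 0.04 ] [0.585 0.085] [0.563 0.064] 0.027
bottle 0.06 0.09 211 [0.537 0.039] [0.586 0.09 ] [0.563 0.064] 0.027
bottle 0.09 0.12 564 [0.537 0.038] [0.587 0.091] [0.561 0.067] 0.03
bottle 0.12 0.15 473 [0.542 0.042] [0.584 0.095] [0.56  0.069] 0.029
bottle 0.15 0.19 794 [0.544 0.047] [0.576 0.1  ] [0.556 0.074] 0.029
small 0.008 0.03 166 [0.466 0.101] [0.498 0.138] [0.484 0.12 ] 0.019
small 0.03 0.06 255 [0.466 0.101] [0.5   0.138] [0.484 0.12 ] 0.019
small 0.06 0.09 481 [0.467 0.101] [0.501 0.14 ] [0.484 0.121] 0.021
small 0.09 0.12 285 [0.475 0.108] [0.492 0.145] [0.484 0.127] 0.02
small 0.12 0.15 101 [0.477 0.11 ] [0.49  0.137] [0.484 0.123] 0.014
pink 0.008 0.03 293 [0.482 0.175] [0.53  0.229] [0.508 0.202] 0.028
pink 0.03 0.06 439 [0.483 0.175] [0.531 0.229] [0.508 0.203] 0.028
pink 0.06 0.09 468 [0.483 0.175] [0.53  0.229] [0.508 0.203] 0.028
pink 0.09 0.12 698 [0.483 0.176] [0.533 0.229] [0.51  0.205] 0.03
pink 0.12 0.15 713 [0.488 0.181] [0.53  0.232] [0.511 0.207] 0.028
pink 0.15 0.19 1093 [0.495 0.186] [0.528 0.238] [0.513 0.213] 0.029
head 394 ((559.7203369140625, 69.73115539550781), (20.40835189819336, 46.57998275756836), 21.94991111755371) [0.55905251 0.06953182 0.17602244]
back inner [[ 0.5765 -0.1011  0.024 ]
 [ 0.4978 -0.0969  0.024 ]]
back outer [[ 0.5822 -0.1061  0.024 ]
 [ 0.4915 -0.1019  0.024 ]]
side far in [[ 0.5788 -0.0564  0.024 ]
 [ 0.5764 -0.0985  0.024 ]]
side near in [[ 0.4976 -0.0549  0.024 ]
 [ 0.4952 -0.0962  0.024 ]]
flare tips [[ 0.5927 -0.0375  0.024 ]
 [ 0.4844 -0.0311  0.024 ]]
```

View pics/c2.png

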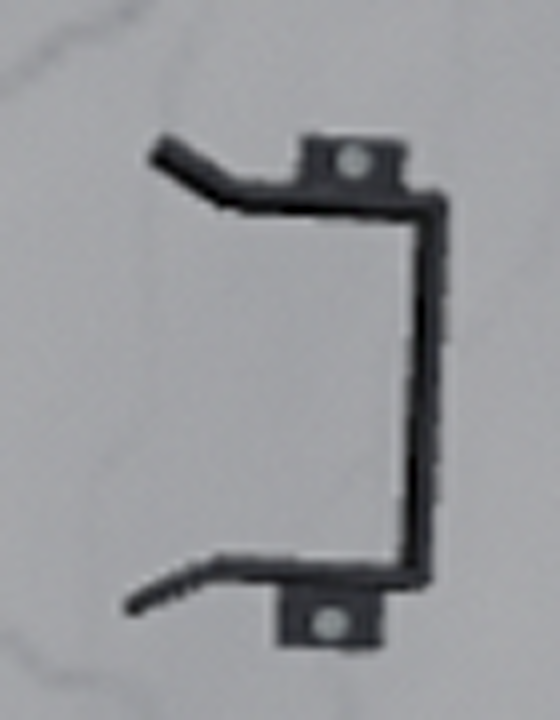

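```bash
cat >> h.py <<'E'
def rot(t,a,n,s=-1):
    t,a,n=np.radians([t,a,n]); z=-np.array([np.sin(t)*np.sin(a),np.sin(t)*np.cos(a),np.cos(t)])
    x=np.array([np.cos(n),np.sin(n),0]); x=x-(x@z)*z; x*=s/np.linalg.norm(x)
    return R.from_matrix(np.c_[x,np.cross(z,x),z]).as_rotvec()
E
python3 - <<'E'
from h import *
for t in(30,35,40):
  for a in(0,20,30,40):
    for s in(-1,1):
      r=rot(t,a,-95,s); o=[]
      for p in([.575,.125,.30],[.575,.125,.018],[.545,-.05,.018]):
        q=solver.solve_ik(p,r); o.append(None if q is None else q.round(2).tolist())
      print(t,a,s,o)
E
```

```text
30 0 -1 [[-1.06, 0.38, 0.67, 1.46, 0.25, 1.6, -0.52], [-0.98, 0.65, 0.57, 1.71, 0.15, 1.11, -0.65], [-0.81, 0.5, 0.59, 1.95, 0.29, 0.93, -0.55]]
30 0 1 [[-0.63, 0.33, 0.09, 1.43, 0.42, 1.66, 2.48], [-0.63, 0.58, 0.09, 1.69, 0.42, 1.19, 2.27], [-0.52, 0.44, 0.24, 1.93, 0.48, 0.99, 2.44]]
30 20 -1 [[-0.92, 0.49, 0.64, 1.31, 0.13, 1.75, -0.34], [-0.9, 0.74, 0.58, 1.57, 0.0, 1.28, -0.43], [-0.73, 0.6, 0.59, 1.8, 0.14, 1.1, -0.31]]
30 20 1 [[-0.57, 0.43, 0.1, 1.29, 0.32, 1.8, 2.64], [-0.57, 0.66, 0.1, 1.55, 0.29, 1.34, 2.49], [0.53, 0.85, -1.1, 1.73, 1.03, 1.6, 2.21]]
30 30 -1 [[-0.86, 0.53, 0.62, 1.25, 0.07, 1.82, -0.27], [-0.84, 0.77, 0.56, 1.51, -0.05, 1.36, -0.35], [-0.69, 0.65, 0.6, 1.73, 0.07, 1.19, -0.19]]
30 30 1 [[0.08, 0.63, -0.91, 1.19, 0.65, 2.04, 2.4], [-0.53, 0.7, 0.1, 1.49, 0.23, 1.4, 2.58], [0.53, 0.89, -1.1, 1.67, 0.98, 1.66, 2.28]]
30 40 -1 [[-0.79, 0.57, 0.61, 1.19, 0.01, 1.89, -0.21], [-0.78, 0.8, 0.55, 1.46, -0.1, 1.43, -0.27], [-0.65, 0.69, 0.61, 1.67, -0.01, 1.26, -0.09]]
30 40 1 [[0.09, 0.67, -0.91, 1.13, 0.61, 2.08, 2.44], [0.22, 1.04, -1.1, 1.39, 0.9, 1.8, 2.18],
[... 1602 characters left out ...]
74, 0.21, 1.21, -0.35]]
40 20 1 [[-0.56, 0.53, 0.03, 1.22, 0.44, 1.93, 2.64], [-0.59, 0.77, 0.07, 1.45, 0.38, 1.5, 2.46], [-0.48, 0.63, 0.19, 1.72, 0.44, 1.29, 2.6]]
40 30 -1 [[-0.83, 0.63, 0.57, 1.16, 0.15, 1.94, -0.22], [-0.83, 0.88, 0.52, 1.39, 0.03, 1.52, -0.35], [-0.73, 0.76, 0.61, 1.65, 0.12, 1.3, -0.2]]
40 30 1 [[-0.3, 0.61, -0.34, 1.12, 0.51, 2.07, 2.62], [-0.54, 0.81, 0.07, 1.37, 0.3, 1.57, 2.59], [0.44, 1.01, -1.1, 1.58, 1.07, 1.86, 2.28]]
40 40 -1 [[-0.76, 0.68, 0.56, 1.09, 0.08, 2.03, -0.15], [-0.76, 0.91, 0.5, 1.32, -0.04, 1.6, -0.25], [-0.68, 0.81, 0.62, 1.57, 0.03, 1.4, -0.06]]
40 40 1 [None, [0.13, 1.15, -1.11, 1.26, 0.96, 2.0, 2.23], [0.45, 1.05, -1.1, 1.5, 1.01, 1.9, 2.37]]
```

```bash
python3 - <<'E'
from h import *
p=status.sense()["position"]; arm.movel([p[0],p[1],.42],v=.25); claw.grab(20)
arm.move_to([.575,.125,.33],rot(35,32,-95)); arm.movel([.575,.125,.13],v=.2)
s=status.sense(); print(s["time_s"],s["position"],s["force"],s["grip_width"])
for n in("side","top"):
    d=cam(n); np.savez(n+"1.npz",**d)
im=np.hstack([np.load(n+"1.npz")["image"][:, :400 if n=="top" else 440] if 0 else np.load(n+"1.npz")["image"][:,100:500] for n in("side","top")])
cv2.imwrite("pics/s1.png",im[:,:,::-1])
E
```

```text
5.0917 [0.57565227 0.12505464 0.13121752] [-0.60967825 -0.69156576  0.66971013] -0.002924379133500262
```

View pics/s1.png

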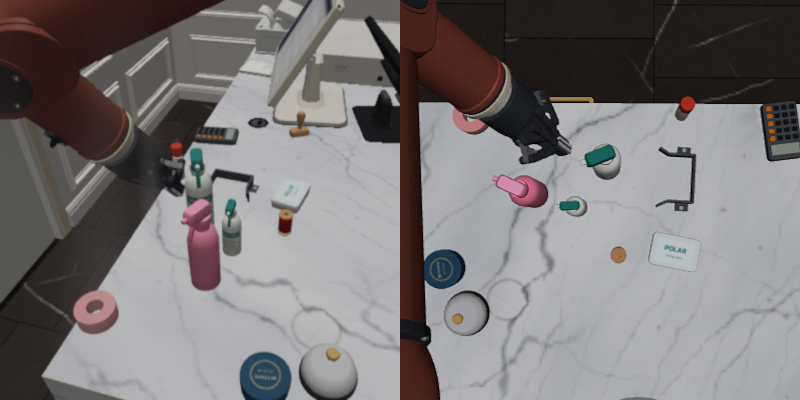

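```bash
python3 - <<'E'
from h import *
old={n:cloud(dict(np.load(n+"0.npz"))) for n in("side","top")}
for n in("side","top"):
    P=cloud(dict(np.load(n+"1.npz"))); d=np.linalg.norm(P-old[n],axis=-1)>.03
    B=P[d]; B=B[(B[:,2]>.06)&(B[:,2]<.9)]
    L=B-[0,0,.113]
    for nm,c,h in(("pink",(.509,.205),.18),("small",(.484,.121),.135),("ring",(.65,.36),.06)):
        m=L[:,2]<h+.02; r=np.hypot(*(L[m,:2]-c).T); k=np.argsort(r)[:3]
        print(n,nm,m.sum(),r[k].round(3),L[m][k].round(3).tolist() if m.any() else '')
    print("lowest",np.sort(L[:,2])[[5,50,300]].round(3))
E
```

```text
side pink 6410 [0.013 0.015 0.019] [[0.505, 0.217, 0.051], [0.505, 0.22, 0.059], [0.492, 0.214, 0.009]]
side small 3911 [0.004 0.008 0.016] [[0.481, 0.123, 0.004], [0.487, 0.129, 0.007], [0.469, 0.123, -0.031]]
side ring 1215 [0.176 0.181 0.182] [[0.617, 0.187, 0.078], [0.614, 0.183, 0.076], [0.612, 0.182, 0.076]]
lowest [-0.045  0.013  0.046]
top pink 4481 [0.015 0.02  0.025] [[0.518, 0.217, 0.066], [0.49, 0.207, 0.01], [0.529, 0.189, 0.0]]
top small 2760 [0.072 0.072 0.072] [[0.544, 0.161, 0.109], [0.544, 0.162, 0.111], [0.546, 0.158, 0.105]]
top ring 890 [0.186 0.188 0.188] [[0.655, 0.174, 0.075], [0.655, 0.172, 0.075], [0.653, 0.172, 0.079]]
lowest [-0.02   0.03   0.057]
```

```bash
python3 - <<'E'
from h import *
for n in("side","top"):
    P0=cloud(dict(np.load(n+"0.npz"))); P=cloud(dict(np.load(n+"1.npz"))); d=(np.linalg.norm(P-P0,axis=-1)>.03).astype(np.uint8)
    d=cv2.erode(d,np.ones((5,5)))>0; L=P[d]-[0,0,.113]; 
    m=(L[:,2]<.2)&(L[:,2]>-.01); r=np.hypot(*(L[m,:2]-[.509,.205]).T); k=np.argsort(r)[:200:40]; print(n,r[k].round(3),L[m][k].round(3).tolist())
E
```

```text
side [0.039 0.047 0.051 0.054 0.058] [[0.544, 0.187, 0.101], [0.549, 0.18, 0.11], [0.554, 0.182, 0.096], [0.557, 0.18, 0.097], [0.561, 0.178, 0.096]]
top [0.042 0.053 0.057 0.061 0.064] [[0.544, 0.181, 0.107], [0.549, 0.171, 0.116], [0.556, 0.172, 0.11], [0.554, 0.164, 0.115], [0.567, 0.178, 0.122]]
```

```bash
python3 - <<'E'
from h import *
arm.movel([.576,.118,.018],v=.15)
s=status.sense(); print(s["time_s"],s["position"],s["force"])
for x,y in((.568,.10),(.564,.08),(.560,.06),(.556,.04)):
    arm.movel([x,y,.018],v=.05); s=status.sense(); print(s["time_s"],s["position"].round(4),s["force"].round(2))
for n in("side","top"):
    d=cam(n); np.savez(n+"2.npz",**d)
P=cloud(d); g=green(P,d["image"],(.545,.02)); print(len(g),g.mean(0),cv2.minAreaRect((g[:,:2]*1000).astype(np.float32)))
im=np.vstack([cv2.resize(np.load("side2.npz")["image"][100:300,100:450],(700,400))[:300],cv2.resize(d["image"][80:230,150:500],(700,300))])
cv2.imwrite("pics/s2.png",im[:,:,::-1])
E
```

```text
6.0917 [0.57663451 0.1181176  0.01892164] [-0.22179132  0.89390522  0.74314648]
6.6333 [0.5679 0.0999 0.0182] [-0.01  0.2  -0.37]
7.1917 [0.5639 0.0797 0.0181] [-1.32  0.73  0.16]
7.75 [0.5599 0.0597 0.0181] [0.46 0.78 0.13]
8.3083 [0.5559 0.0397 0.0181] [-0.23  0.6   0.36]
388 [0.5476055  0.01175721 0.17623099] ((548.1377563476562, 11.555850982666016), (20.42650032043457, 46.43819046020508), 12.458381652832031)
```

View pics/s2.png

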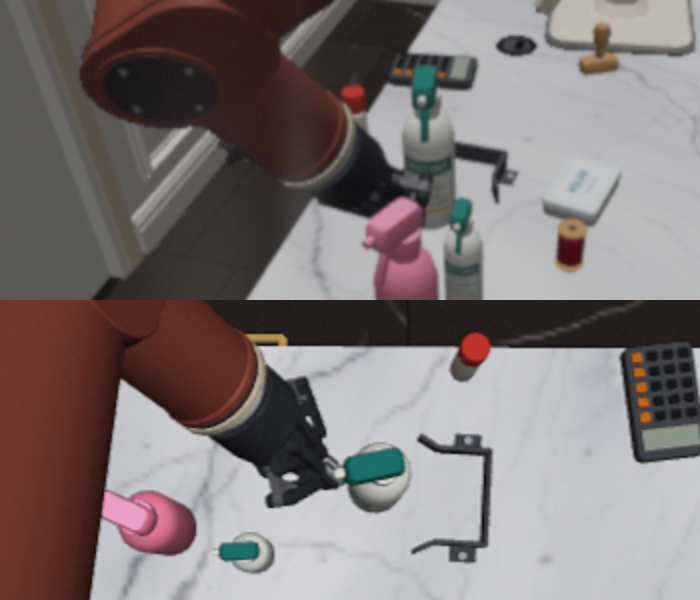

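```bash
cat > st.py <<'E'
from h import *
def st():
    d=cam("top"); P=cloud(d); s=status.sense(); g=green(P,d["image"],(.54,s["position"][1]-.03)); r=cv2.minAreaRect((g[:,:2]*1000).astype(np.float32))
    print(round(s["time_s"],2),s["position"].round(4),s["force"].round(2),"head",len(g),g.mean(0).round(4),np.round(r[1],1),round(r[2],1)); return d
E
python3 - <<'E'
from st import *
for x,y in((.552,.02),(.549,0),(.546,-.02),(.545,-.03)):
    arm.movel([x,y,.018],v=.04); d=st()
E
```

```text
9.12 [0.552  0.0201 0.018 ] [-0.33  0.46  0.17] head 387 [ 0.5426 -0.0067  0.1763] [20.5 47.2] 8.6
9.82 [5.49e-01 1.00e-04 1.80e-02] [ 0.22 -0.41  0.35] head 394 [ 0.5376 -0.0247  0.176 ] [20.6 47.4] 3.3
10.53 [ 0.546  -0.0199  0.018 ] [-0.09 -0.64  0.86] head 396 [ 0.5324 -0.0428  0.1763] [47.2 20.7] 83.9
10.98 [ 0.5449 -0.0302  0.018 ] [0.44 0.01 0.17] head 396 [ 0.5307 -0.0519  0.1762] [46.9 20.6] 82.7
```

```bash
python3 - <<'E'
from st import *
r=rot(35,25,-92.6)
arm.movel([.544,-.01,.018],v=.08); arm.movel([.528,-.012,.018],r,v=.05)
arm.movel([.528,-.028,.018],v=.04); st()
for y in(-.035,-.040,-.044,-.047):
    arm.movel([.529,y,.018],v=.03); d=st()
E
```

```text
12.46 [ 0.528  -0.028   0.0179] [-0.85  0.06  0.34] head 396 [ 0.5307 -0.0529  0.1762] [46.9 20.5] 82.1
12.89 [ 0.529  -0.0351  0.018 ] [ 0.37 -0.15  1.19] head 391 [ 0.5314 -0.0583  0.1761] [46.8 21.9] 87.7
13.26 [ 0.529  -0.0402  0.018 ] [-0.21 -0.82  1.19] head 392 [ 0.5319 -0.0628  0.1762] [46.8 20.3] 86.5
13.59 [ 0.5291 -0.0439  0.0179] [-0.22  1.44 -0.16] head 394 [ 0.5321 -0.0657  0.1761] [46.4 20.5] 86.9
13.89 [ 0.5291 -0.0443  0.0178] [-2.63 10.5   5.02] head 393 [ 0.5322 -0.0658  0.1762] [46.7 20.2] 87.1
```

```bash
python3 - <<'E'
from st import *
arm.movel([.532,-.038,.018],v=.03); arm.movel([.545,.0,.02],v=.08); arm.movel([.56,.03,.25],v=.15); arm.movel([.57,.15,.40],v=.2)
s=cam("side"); d=cam("top"); P=cloud(d); g=green(P,d["image"],(.535,-.07)); print(len(g),g.mean(0),cv2.minAreaRect((g[:,:2]*1000).astype(np.float32)),status.sense()["time_s"])
d0=dict(np.load("top0.npz")); P0=cloud(d0)
for n,u,v in(("tin",375,250),("spool",318,254),("glue",387,104)): print(n,P[v,u].round(3),P0[v,u].round(3))
im=np.vstack([cv2.resize(s["image"][80:230,200:450],(500,300)),cv2.resize(d["image"][90:240,250:500],(500,300))])
cv2.imwrite("pics/s3.png",im[:,:,::-1])
E
```

```text
391 [ 0.53217777 -0.06561314  0.17614517] ((532.5989379882812, -66.0091552734375), (46.59482955932617, 20.3067569732666), 87.3792724609375) 17.9167
tin [ 0.403 -0.067  0.018] [ 0.403 -0.067  0.02 ]
spool [0.396 0.04  0.04 ] [0.396 0.04  0.04 ]
glue [ 0.662 -0.08   0.09 ] [ 0.663 -0.081  0.087]
```

View pics/s3.png

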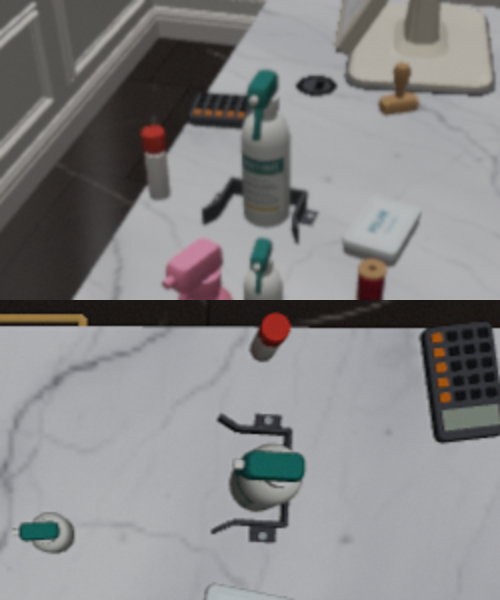

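```bash
python3 -c "
from plant import ticket
print(ticket.close_job())"
```

```text
the job is handed in; nothing more can be done
None
```

The spray bottle stands upright and square in its bay, pushed in until it stopped against the back rail. The tin, spool and glue stick have not moved, and the job was handed in at about 18 s with the robot clear.

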